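Tip the drained parts bins back onto their floors

ROBOT

A 6-joint arm with a two-finger parallel gripper is mounted at the origin on a cart in front of the work surface, level with it; the furniture and walls round the work are solid. World frame = base frame: x ahead of the robot, y to its left, z up, the work surface at z = 0. Lengths are in m, angles in rad, forces in N, time in s.
With the tool pointing down it reaches from about 0.25 to 0.775 m from the base axis. Payload 8.9 kg.
Tool frame: the origin (TCP) lies midway between the tips of the shut fingers; the grasp point (between the pads) lies 19 mm behind it; z points along the fingers, y is the line along which they close (so a half turn about z gives the same grasp; the last joint's range is limited). The gripper opens to 85 mm and grips with 20 to 120 N. Pads are 22 mm wide; open, the fingers measure 114 mm over their backs; the gripper's body (76 mm by 85 mm) begins 54 mm behind the grasp point. The pads swing forward as they close: fully open they stand 13 mm farther back than shut.
Start: joints at [-1.301, 0.291, -0.153, 1.127, 0, 1.431], TCP at [0.209, -0.482, 0.231] pointing down, gripper open.
Joint ranges: [-2.52, 2.52], [-0.91, 1.74], [-1.3, 1.37], [-1.96, 2.02], [-1.52, 1.47], [-3.14, 3.14]. Speed limits (rad/s): [2.22, 2.22, 2.79, 3.14, 3.14, 3.14].

INTERFACE

Orientations are given as a rotation vector (axis times angle).
In Python, from cell import * gives the robot as it stands. The module is installed in compiled form; this text tells all that it offers.
- The arm moves only by the tool carry_out, never from a script. Its argument "plan" is one flat list of numbers, 7 for each row, row after row: the shift along the tool's x, y, z in mm, then the turn, a rotation vector about the tool's x, y, z in degrees, then the opening, from -1 (shut) to 1 (fully open). In form: [dx, dy, dz, ax, ay, az, fingers, dx, dy, dz, ax, ay, az, fingers, ...]. A call has 1 to 5 rows; each row shifts and turns the commanded pose from where the row before left it, along the tool's axes as they then stand; what a row does not reach is not made up. A row lasts 1/8 s, in which the tool goes at most 62.5 mm and 10.7 degrees, less where a joint would pass 70% of its speed; a pose out of reach is approached as far as the arm can. A call is refused whole if a number of a shift passes 62.5 or a number of a turn 10.7, either way. A call with a gripper value outside its range is refused whole. The fingers move at their own pace and stop on an object; "squeeze" is the grip in N (left out, the last holds). Time passes only in rows, so rows that do not move let the fingers close. It gives the time, the measured TCP pose, the force, the opening and the grip force at its end, in the units of the state.
- get_obs(): the state, without advancing time (a new reading comes with each control period).
- get_image(name): name is "scene" or "top" or "wrist"; returns a dict with "color" (420x560x3 uint8, red, green, blue), "camera_matrix" (3x3 intrinsics, pixels), "rvec" (rotation vector, rad) and "tvec" (3), from world to camera coordinates, as OpenCV has them. Camera axes: x right, y down, z forward; pixel columns grow to the right and rows downward; lengths in m; the calibration is good to about 2 mm. A picture is of the moment at which its call begins. There is no depth.
- sign_off(): hands the job in; it is judged then, once.
The state is a dict: "time_s": time; "joint_pos": joint angles; "joint_vel": joint speeds; "effort": joint torques, N m; "tool_pos": TCP position; "tool_rot": TCP orientation; "ft_force": force on the tool from outside, world axes, zero at the start; "ft_torque": the same for the moment, N m; "opening": finger opening in m; "grip_force": force on a finger pad.
Only numpy, scipy, OpenCV 4.12 (cv2) and the standard library are available. Lean on these libraries where they do the work, as an engineer would, in place of code of your own. Each camera call takes 0.05 s, during which the arm holds its last target. There are 200 camera calls.

TASK

The two blue parts bins were washed and stood on end to drain. Without grasping or lifting them, push each one gently over with the fingertips so that it topples about the lower edge of its floor and lies flat on its floor, mouth up, ready to be filled again, right where it stood and not shoved along the bench. Leave the phone, loupe and solder spool where they are.

Things in the scene. Friction and masses are not known exactly. Their poses are not given: they have to be found in the camera images.
- bin_left: blue open parts bin, 151 long (own x) x 104 wide (own y) x 55 high (own z), 50 to 100 g; the left (+y) one, on the 3 mm thick light-blue mat. Origin: centre of the underside of its floor; own z points out of the mouth, -x to the 55 mm rear wall, +x to the 36 mm front wall. Starts standing on the rear wall, 150 mm high: own x up, mouth facing sideways, origin 70 mm above the surface
- bin_left_foot (a point): point at mid-width on the lower edge between rear wall and floor of this bin, on which it turns when tipped onto its floor; touches the surface at the start. Tipped onto its floor, the bin covers about 150 mm beyond this edge, away from the mouth; pushed the other way it ends upside down
- bin_left_lip (a point): point at mid-width on the outer edge of the front wall's lip of this bin, the topmost edge on the mouth side at the start (about 150 mm above the surface); own offset from the bin's origin (75.5, 0, 36) mm. The place to push: about 25 mm level push here, away from the mouth and square to it, takes the bin over its balance, and it falls on by itself
- bin_right: blue open parts bin, 151 long (own x) x 104 wide (own y) x 55 high (own z), 50 to 100 g; the right (-y) one, on the black mat (z = 0). Origin: centre of the underside of its floor; own z points out of the mouth, -x to the 55 mm rear wall, +x to the 36 mm front wall. Starts standing on the rear wall, 150 mm high: own x up, mouth facing sideways, origin 70 mm above the surface
- bin_right_foot (a point): point at mid-width on the lower edge between rear wall and floor of this bin, on which it turns when tipped onto its floor; touches the surface at the start. Tipped onto its floor, the bin covers about 150 mm beyond this edge, away from the mouth; pushed the other way it ends upside down
- bin_right_lip (a point): point at mid-width on the outer edge of the front wall's lip of this bin, the topmost edge on the mouth side at the start (about 150 mm above the surface); own offset from the bin's origin (75.5, 0, 36) mm. The place to push: about 25 mm level push here, away from the mouth and square to it, takes the bin over its balance, and it falls on by itself
- phone_open: bystander: opened phone lying flat, 156 x 74 x 8 mm, origin under its centre, nearest the robot on the left
- loupe: bystander: black eye loupe standing up, 38 mm diameter, 34 mm high, origin under its centre, nearest the robot in the middle
- solder_spool: bystander: blue and white solder spool standing on a flange, 55 mm diameter, 30 mm high, origin under its centre, on the far right

How it is judged:
At the end, for the whole second after the job is handed in: both bins lie still on their floors with the mouth up (own z within 0.12 rad of vertical, origin below 15 mm), the lower rear edge of each within 40 mm of where it stood, and phone, loupe and spool within 15 mm of where they were (angle between each of bin_left, bin_right's own z axis and vertical below 0.12 rad and height (world z) of each of bin_left, bin_right below 0.015 m and distance of each of bin_left_foot, bin_right_foot from where it was at the start of the episode below 0.04 m and linear speed of each of bin_left, bin_right below 0.02 m/s and angular speed of each of bin_left, bin_right below 0.2 rad/s and distance of each of phone_open, loupe, solder_spool from where it was at the start of the episode below 0.015 m); the robot touches nothing.
It fails at once if a bin is lifted off the bench (height (world z) of any of bin_left, bin_right above 0.105 m).
It fails at once if a bin is squeezed or pushed hard (over 15 N) (contact force between the fingers and bin_left above 15 N or contact force between the fingers and bin_right above 15 N).
It fails at once if the phone, loupe or solder spool is moved by more than 15 mm (distance of any of phone_open, loupe, solder_spool from where it was at the start of the episode above 0.015 m).
It also fails if it takes over 38 s, if anything falls off the work surface, if the arm or the gripper's body presses on something with over 40 N, if the wrist force passes 120 N, or if a joint passes its speed limit or range.

## Working session

There is one attempt and no reset: what is moved stays moved. The work goes in short steps, Python scripts to look and compute and a tool call to move; the robot and the scene stay as the last step left them, time stands still between calls to the robot, and variables do not carry over. Pictures are saved under pics/ and viewed, at most 10 in all, crops included, and the job is handed in when it is done.

Besides the shell and the picture viewer there is one more tool, called after "Emit:" in YAML: its name, and indented under it one key for each argument. carry_out: Moves the arm, as the interface text tells. Its arguments: {"type":"object","properties":{"plan":{"type":"array","items":{"type":"number"}},"squeeze":{"type":"number"}},"required":["plan"]}

```bash
mkdir -p pics; python3 - <<'E'
from cell import *
import cv2,pickle
d={}
for n in("scene","top"):
    i=get_image(n); d[n]=i; cv2.imwrite(f"pics/{n}0.png",i["color"][:,:,::-1])
pickle.dump(d,open("d0.pkl","wb"))
o=get_obs(); print(o["tool_pos"],o["tool_rot"],o["time_s"],o["opening"])
E
```

```text
[ 0.20858808 -0.48138395  0.23080574] [-3.07508768e+00 -6.37468705e-01  1.64581914e-04] 0.1 0.0853775456340031
```

View pics/scene0.png

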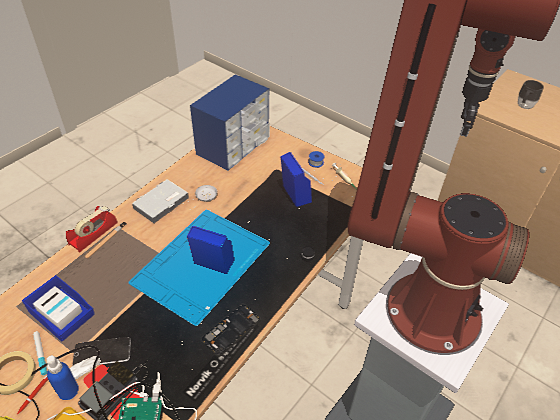

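View pics/top0.png

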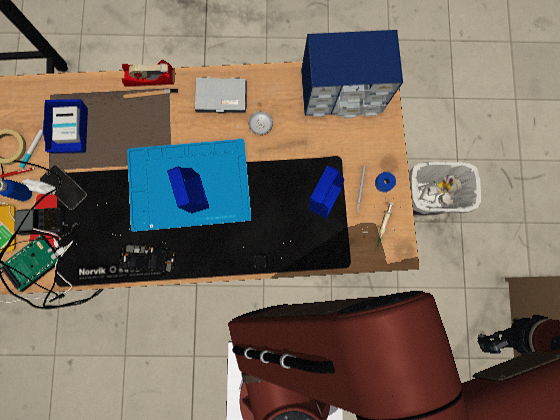

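The scene view shows the left bin near (210,248) on the light-blue mat and the right bin near (296,180). In the top view they are near (187,190) and (327,192). I'll enlarge both to see which way the mouths face.

```bash
python3 - <<'E'
import pickle,cv2,numpy as np
d=pickle.load(open("d0.pkl","rb"))
def c(n,x,y,w=60):
    im=d[n]["color"][y-w//2:y+w//2,x-w//2-5:x+w//2+5,::-1]
    im=cv2.convertScaleAbs(im,alpha=1.6,beta=10)
    return cv2.resize(im,(400,300),interpolation=cv2.INTER_CUBIC) 
o=np.vstack([np.hstack([c("scene",210,248,72),c("scene",296,180,72)]),np.hstack([c("top",187,190),c("top",327,192)])])
cv2.imwrite("pics/crop0.png",o)
for n in d:
    R=cv2.Rodrigues(d[n]["rvec"])[0]; print(n,d[n]["camera_matrix"].round(1).tolist(),(-R.T@d[n]["tvec"].reshape(3)).round(3))
E
```

```text
scene [[513.2, 0.0, 275.2], [0.0, 513.2, 204.5], [0.0, 0.0, 1.0]] [-0.141  0.881  1.188]
top [[461.1, 0.0, 271.5], [0.0, 461.1, 207.2], [0.0, 0.0, 1.0]] [0.309 0.063 1.331]
```

View pics/crop0.png

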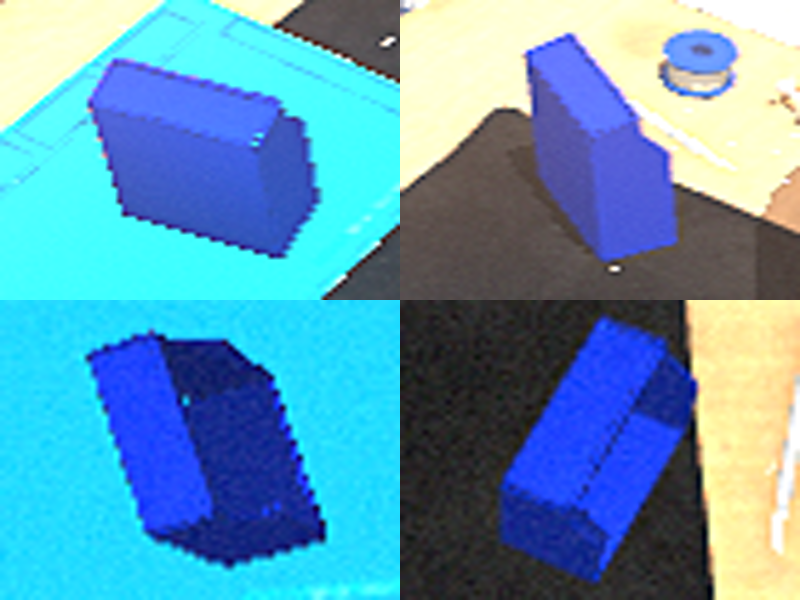

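In the top view both mouths face right (-y side). The bright top strip is the front wall, and the lip edge is its right side. The left bin's lip runs about (179,227)→(189,263) and the right bin's about (408,231)→(393,262) in crop-derived pixels, to be recomputed. I'll cast the strip corners onto the top plane.

```bash
cat > h.py <<'E'
import cv2,numpy as np
from scipy.spatial.transform import Rotation as Ro
def ray(im,uv,z):
    R=cv2.Rodrigues(im["rvec"])[0]; t=np.ravel(im["tvec"]); C=-R.T@t
    d=(R.T@np.linalg.inv(im["camera_matrix"])@np.c_[np.array(uv,float),np.ones(len(uv))].T).T
    return C+d*((z-C[2])/d[:,2])[:,None]
def crop(x,y,w,p): # crop pixel -> image pixel
    p=np.array(p,float); return np.c_[x-w//2-5+(p[:,0]+.5)*(w+10)/400-.5, y-w//2+(p[:,1]+.5)*w/300-.5]
E
python3 - <<'E'
from h import *; import pickle
from cell import *
d=pickle.load(open("d0.pkl","rb")); o=get_obs()
R=Ro.from_rotvec(o["tool_rot"]); print(R.as_matrix().round(3).tolist())
# floorA, lipA, lipB, floorB
for n,(x,y,p,z,s) in {"L":(187,190,[(90,355),(157,333),(212,517),(150,533)],.153,(210,248,[(90,103),(113,60),(275,97),(258,150)])),"R":(327,192,[(603,318),(667,345),(578,500),(503,483)],.150,(296,180,[(527,53),(575,34),(638,103),(597,137)]))}.items():
    q=np.array(p)-[0 if n=="L" else 400,300]
    P=ray(d["top"],crop(x,y,60,q),z)
    qs=np.array(s[2])-[0 if n=="L" else 400,0]
    Q=ray(d["scene"],crop(s[0],s[1],72,qs),z)
    e=P[1]-P[2]+P[0]-P[3]; e/=np.linalg.norm(e); nrm=np.array([-e[1],e[0],0])
    print(n,"top",P[:,:2].round(3).tolist(),"\nscene",Q[:,:2].round(3).tolist(),"\nlip",(P[1]+P[2])/2,"push",nrm.round(3),"len",np.linalg.norm(P[1]-P[2]),"floor",((P[0]+P[3])/2)[:2])
    f=ray(d["scene"],crop(s[0],s[1],72,np.array([(125,213),(283,257)] if n=="L" else [(145,190),(203,260)])),z-.15); print("foot scene",f.round(3).tolist())
E
```

```text
[[0.918, 0.398, -0.0], [0.398, -0.918, 0.001], [0.0, -0.001, -1.0]]
L top [[0.599, 0.318], [0.611, 0.288], [0.514, 0.259], [0.505, 0.287]] 
scene [[0.593, 0.326], [0.61, 0.292], [0.52, 0.257], [0.496, 0.295]] 
lip [0.56238297 0.27359236 0.153     ] push [-0.3    0.954  0.   ] len 0.1017470015494204 floor [0.55188903 0.30241952]
foot scene [[0.61, 0.303, 0.003], [0.512, 0.27, 0.003]]
R top [[0.62, -0.101], [0.606, -0.131], [0.522, -0.089], [0.531, -0.054]] 
scene [[0.613, -0.094], [0.603, -0.131], [0.525, -0.095], [0.521, -0.049]] 
lip [ 0.5639702  -0.10959629  0.15      ] push [0.456 0.89  0.   ] len 0.09352191955529482 floor [ 0.57539153 -0.07775307]
foot scene [[0.606, -0.111, 0.0], [0.527, -0.074, 0.0]]
```

Emit:
carry_out:
  plan: [0,0,0,0,0,-10,-1,0,0,0,0,0,-10,-1,0,0,0,0,0,-10,-1,0,0,0,0,0,-9.5,-1,45,15,0,0,0,0,-1]
  squeeze: 20

```text
time_s: 0.72
tool_pos: [0.2417, -0.4495, 0.2308]
tool_rot: [-2.68, -1.639, 0.001]
ft_force: [0.9, -0.4, 0.2]
opening: -0.0
grip_force: 0.0
```

Emit:
carry_out:
  plan: [45,15,0,0,0,0,-1,45,15,0,0,0,0,-1,45,15,0,0,0,0,-1,45,15,0,0,0,0,-1,45,15,0,0,0,0,-1]

```text
time_s: 1.35
tool_pos: [0.4126, -0.281, 0.2311]
tool_rot: [-2.68, -1.639, 0.0]
ft_force: [0.7, 0.3, 0.8]
opening: 0.0002
grip_force: 0.0
```

Emit:
carry_out:
  plan: [45,15,0,0,0,0,-1,45,15,0,0,0,0,-1,45,15,0,0,0,0,-1,40,12,0,0,0,0,-1,0,0,45,0,0,0,-1]

```text
time_s: 1.98
tool_pos: [0.5459, -0.1512, 0.1879]
tool_rot: [2.673, 1.642, 0.006]
ft_force: [-0.5, -0.0, -1.1]
opening: 0.0001
grip_force: 0.0
```

Emit:
carry_out:
  plan: [0,0,45,0,0,0,-1,0,0,0,0,0,0,-1]

```text
time_s: 2.22
tool_pos: [0.5396, -0.1512, 0.1384]
tool_rot: [-2.675, -1.637, 0.006]
ft_force: [0.0, 1.0, -0.2]
opening: 0.0004
grip_force: 0.0
```

```bash
python3 - <<'E'
from cell import *; import cv2,numpy as np
a=get_image("scene")["color"][100:260,230:390,::-1]; b=get_image("top")["color"][130:250,260:400,::-1]
cv2.imwrite("pics/p1.png",np.hstack([cv2.resize(a,(400,400)),cv2.resize(b,(400,400))])); o=get_obs(); print(o["tool_pos"],o["ft_force"])
E
```

```text
[ 0.54237225 -0.15261524  0.14224103] [-0.2134347   0.09594922  0.82862218]
```

View pics/p1.png

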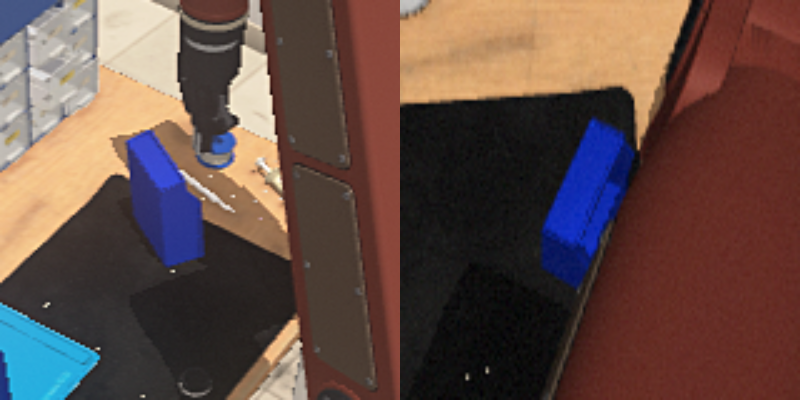

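The gripper is clear on the mouth side of the right bin and the loupe and spool are undisturbed. The lip is about 47 mm ahead along tool x, centred. Next is a slow push.

Emit:
carry_out:
  plan: [14,0,0,0,0,0,-1,12,0,0,0,0,0,-1,6,0,0,0,0,0,-1,5,0,0,0,0,0,-1,5,0,0,0,0,0,-1]

```text
time_s: 2.95
tool_pos: [0.5614, -0.1148, 0.1414]
tool_rot: [2.68, 1.64, -0.0]
ft_force: [-0.3, -0.3, 0.6]
opening: -0.0
grip_force: 0.0
```

Emit:
carry_out:
  plan: [5,0,0,0,0,0,-1,5,0,0,0,0,0,-1,5,0,0,0,0,0,-1,5,0,0,0,0,0,-1,4,0,0,0,0,0,-1]

```text
time_s: 3.58
tool_pos: [0.5723, -0.0934, 0.1413]
tool_rot: [-2.68, -1.64, 0.0]
ft_force: [-0.6, 0.1, 0.6]
opening: -0.0003
grip_force: 0.0
```

```bash
python3 - <<'E'
from cell import *; import cv2,numpy as np
a=get_image("scene")["color"][100:260,230:390,::-1]; b=get_image("top")["color"][130:250,260:400,::-1]
cv2.imwrite("pics/p2.png",np.hstack([cv2.resize(a,(400,400)),cv2.resize(b,(400,400))])); o=get_obs(); print(o["tool_pos"],o["ft_force"])
E
```

```text
[ 0.57235064 -0.09327     0.14128977] [ 0.19053682 -0.21700977  0.1538452 ]
```

View pics/p2.png

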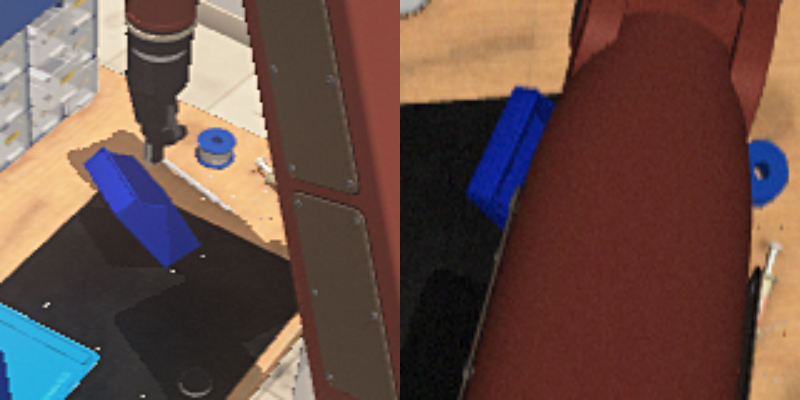

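The right bin is mid-fall toward its floor. I'll retract upward and go over to the left bin.

Emit:
carry_out:
  plan: [0,0,-45,0,0,0,-1,0,0,-50,0,0,0,-1,48,-24,0,0,0,0,-1,48,-24,0,0,0,0,-1,48,-24,0,0,0,0,-1]

```text
time_s: 4.3
tool_pos: [0.5736, 0.0686, 0.2365]
tool_rot: [2.68, 1.638, 0.001]
ft_force: [0.6, -0.1, 0.1]
opening: 0.0001
grip_force: 0.0
```

Emit:
carry_out:
  plan: [48,-24,0,0,0,0,-1,0,0,0,0,0,-10,-1,0,0,0,0,0,-10,-1,0,0,0,0,0,-10,-1,0,0,0,0,0,-10,-1]

```text
time_s: 4.92
tool_pos: [0.5741, 0.1209, 0.2363]
tool_rot: [1.95, 2.463, -0.0]
ft_force: [0.4, -0.9, 0.5]
opening: -0.0002
grip_force: 0.0
```

Emit:
carry_out:
  plan: [0,0,0,0,0,-5,-1,0,0,0,0,0,0,-1]

```text
time_s: 5.18
tool_pos: [0.5741, 0.1209, 0.2363]
tool_rot: [-1.849, -2.54, 0.0]
ft_force: [-0.4, 0.3, -0.6]
opening: 0.0001
grip_force: 0.0
```

```bash
python3 - <<'E'
from cell import *; import cv2,numpy as np
from h import *
cv2.imwrite("pics/p3.png",np.hstack([cv2.resize(get_image(n)["color"][y:y+180,x:x+240,::-1],(400,300)) for n,x,y in(("scene",130,120),("top",130,120))]))
o=get_obs(); M=Ro.from_rotvec(o["tool_rot"]).as_matrix(); print(o["tool_pos"],M.round(3).tolist())
print(M.T@(np.array([.5625,.274,.145])-o["tool_pos"]))
E
```

```text
[0.57408368 0.12092566 0.2363093 ] [[-0.306, 0.952, -0.0], [0.952, 0.306, -0.0], [0.0, -0.0, -1.0]]
[0.14928909 0.03576136 0.09130836]
```

View pics/p3.png

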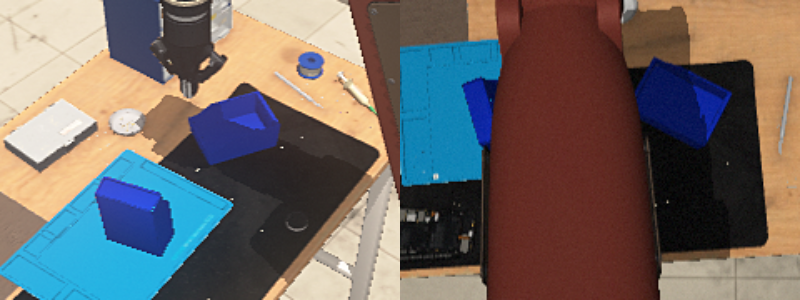

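The right bin lies flat, mouth up. The left bin still stands, with its lip 149 mm ahead, 36 mm across and 91 mm below the tool.

Emit:
carry_out:
  plan: [34,12,0,0,0,0,-1,34,12,0,0,0,0,-1,34,12,0,0,0,0,-1,0,0,46,0,0,0,-1,0,0,46,0,0,0,-1]

```text
time_s: 5.9
tool_pos: [0.5772, 0.2298, 0.1435]
tool_rot: [1.849, 2.539, 0.002]
ft_force: [0.7, -0.5, 0.5]
opening: -0.0002
grip_force: 0.0
```

Emit:
carry_out:
  plan: [0,0,0,0,0,0,-1,14,0,0,0,0,0,-1,12,0,0,0,0,0,-1,6,0,0,0,0,0,-1,5,0,0,0,0,0,-1]

```text
time_s: 6.52
tool_pos: [0.5657, 0.2651, 0.145]
tool_rot: [1.847, 2.54, 0.001]
ft_force: [-0.1, -0.3, -0.6]
opening: -0.0001
grip_force: 0.0
```

Emit:
carry_out:
  plan: [5,0,0,0,0,0,-1,5,0,0,0,0,0,-1,5,0,0,0,0,0,-1,5,0,0,0,0,0,-1,4,0,0,0,0,0,-1]

```text
time_s: 7.15
tool_pos: [0.5581, 0.2874, 0.1443]
tool_rot: [-1.848, -2.54, 0.0]
ft_force: [-0.3, 0.4, -0.2]
opening: 0.0002
grip_force: 0.0
```

Emit:
carry_out:
  plan: [4,0,0,0,0,0,-1,3,0,0,0,0,0,-1]

```text
time_s: 7.4
tool_pos: [0.556, 0.294, 0.1443]
tool_rot: [-1.848, -2.54, 0.0]
ft_force: [-0.0, 0.1, -0.1]
opening: -0.0001
grip_force: 0.0
```

```bash
python3 - <<'E'
from cell import *; import cv2,numpy as np
cv2.imwrite("pics/p4.png",np.hstack([cv2.resize(get_image(n)["color"][y:y+180,x:x+240,::-1],(400,300)) for n,x,y in(("scene",130,120),("top",130,120))]))
o=get_obs(); print(o["tool_pos"],o["ft_force"])
E
```

```text
[0.55592663 0.29408068 0.14427437] [0.89014788 0.1876592  0.67666965]
```

View pics/p4.png

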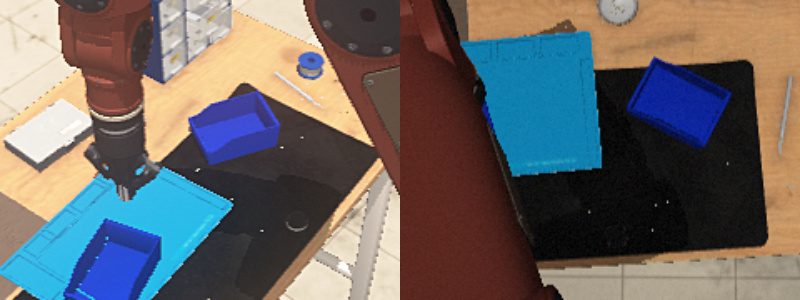

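The left bin has toppled too. I'll retract up and back, then check that the bins' footprints match where they stood.

Emit:
carry_out:
  plan: [0,0,-50,0,0,0,-1,0,0,-50,0,0,0,-1,-50,0,0,0,0,0,-1,-50,0,0,0,0,0,-1,-50,0,0,0,0,0,-1]

```text
time_s: 8.12
tool_pos: [0.6026, 0.1497, 0.2445]
tool_rot: [1.848, 2.54, 0.0]
ft_force: [1.2, -0.4, 0.1]
opening: -0.0003
grip_force: 0.0
```

Emit:
carry_out:
  plan: [-50,0,0,0,0,0,-1,-50,0,0,0,0,0,-1,-50,0,0,0,0,0,-1,0,0,0,0,0,0,-1,0,0,0,0,0,0,-1]

```text
time_s: 8.75
tool_pos: [0.6481, 0.0086, 0.2442]
tool_rot: [-1.849, -2.539, -0.0]
ft_force: [0.5, 0.0, -0.2]
opening: -0.0
grip_force: 0.0
```

```bash
python3 - <<'E'
from cell import *; import cv2,numpy as np
from h import *
for n in("top","scene"):
    im=get_image(n); c=im["color"]
    if n=="scene": cv2.imwrite("pics/p5.png",cv2.resize(c[:,:,::-1],(800,600))); continue
    h=cv2.cvtColor(c,cv2.COLOR_RGB2HSV); m=cv2.inRange(h,(112,150,60),(128,255,255))
    for k in cv2.findContours(m,cv2.RETR_EXTERNAL,cv2.CHAIN_APPROX_NONE)[0]:
        if cv2.contourArea(k)>500: b=cv2.boxPoints(cv2.minAreaRect(k)); print(b.round().tolist(),ray(im,b,.045)[:,:2].round(3).tolist())
print("expected feet L",[.561,.287],"R",[.567,-.092])
E
```

```text
[[128.0, 191.0], [179.0, 175.0], [191.0, 213.0], [140.0, 228.0]] [[0.565, 0.448], [0.612, 0.307], [0.505, 0.27], [0.459, 0.41]]
expected feet L [0.561, 0.287] R [0.567, -0.092]
```

View pics/p5.png

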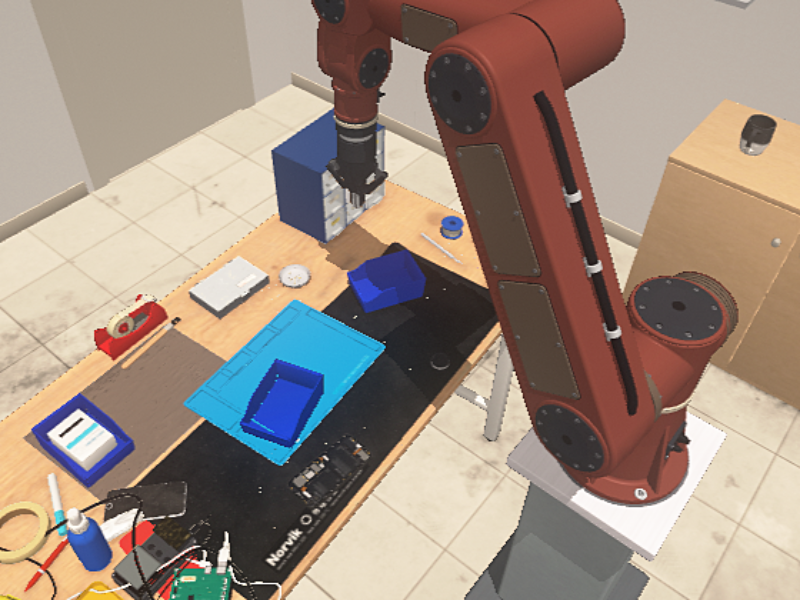

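Both bins lie flat, mouth up, and the bystanders are undisturbed. The left bin's rear edge is at (0.559, 0.289), within 3 mm of where it stood. The arm hides the right bin in the top view, so I'll check it from the earlier saved crop's rear corners.

```bash
python3 - <<'E'
import pickle,cv2,numpy as np
from h import *
im=pickle.load(open("d0.pkl","rb"))["top"]
c=cv2.imread("pics/p4.png")[:,400:]; m=cv2.inRange(cv2.cvtColor(c,cv2.COLOR_BGR2HSV),(112,150,60),(128,255,255))
k=max(cv2.findContours(m,0,1)[0],key=cv2.contourArea); b=cv2.boxPoints(cv2.minAreaRect(k))
print(ray(im,b*.6+[130,120],.045)[:,:2].round(3).tolist())
E
```

```text
[[0.583, 0.065], [0.688, 0.014], [0.617, -0.122], [0.514, -0.07]]
```

The right bin's rear edge is at (0.566, -0.096), about 4 mm from where it stood. I'll hand the job in.

```bash
python3 -c "
from cell import *
print(sign_off())"
```

```text
the job is handed in; nothing more can be done
None
```

Both bins were tipped onto their floors, mouth up, with their rear edges measured within about 4 mm of where they stood; the phone, loupe and spool look undisturbed, and the job is handed in (no verdict was returned).

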